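# Gather loose vial caps in the pouring corner of a tray and hold it tipped

## Robot

A 7-joint arm with a two-finger parallel gripper is mounted at the origin on a cart in front of the work surface, level with it; the furniture and walls round the work are solid. World frame = base frame: x ahead of the robot, y to its left, z up, the work surface at z = 0. Lengths are in mm, angles in rad, forces in N, time in s.
With the tool pointing down it reaches from about 375 to 925 mm from the base axis. Payload 3.1 kg.
Tool frame: the origin (TCP) lies midway between the tips of the shut fingers; the grasp point (between the pads) lies grasp_offset behind it (grasp_offset is the distance from the TCP to the grasp point, in mm); z points along the fingers, y is the line along which they close (so a half turn about z gives the same grasp; the last joint's range is limited). The gripper opens to 85 mm and grips with 20 to 120 N. Pads are 22 mm wide; open, the fingers measure 114 mm over their backs; the gripper's body (76 mm by 85 mm) begins 54 mm behind the grasp point. The pads swing forward as they close: fully open they stand 13 mm farther back than shut.
Start: joints at [-1.319, 0.383, 0.044, 1.598, -0.018, 1.161, -0.05], TCP at [222.739, 610.647, 231.269] pointing down, gripper open.
Joint ranges: [-2.61, 2.61], [-0.41, 2.15], [-1.48, 1.57], [0, 2.5], [-1.57, 4.71], [0.05, 1.97], [-2.85, 2.85]. Speed limits (rad/s): [2.79, 2.79, 3.14, 3.14, 3.14, 3.14, 3.14].

## Interface

Orientations are given as a unit quaternion [x, y, z, w].
In Python, from bench import * gives the robot as it stands. The module is installed in compiled form; this text tells all that it offers.
- The arm moves only by the tool servo_tool, never from a script. Its argument "steps" is a list of rows, each a list of 3 entries, a list of its own where there are three numbers: the shift along the tool's x, y, z in mm, then the turn about the tool's z in degrees, then the closure, from 0 (fully open) to 1 (shut). A call has 1 to 12 rows; each row shifts and turns the commanded pose from where the row before left it, along the tool's axes as they then stand; what a row does not reach is not made up. A row lasts 1/8 s, in which the tool goes at most 62.5 mm and 10.7 degrees, less where a joint would pass 70% of its speed; a pose out of reach is approached as far as the arm can. A call is refused whole if a number of a shift passes 62.5 or a number of a turn 10.7, either way. A call with a gripper value outside its range is refused whole. The fingers move at their own pace and stop on an object; "squeeze" is the grip in N (left out, the last holds). Time passes only in rows, so rows that do not move let the fingers close. It gives the time, the measured TCP pose, the force, the opening and the grip force at its end, in the units of the state.
- get_state(): the state, without advancing time (a new reading comes with each control period).
- read_camera(name): name is "side" or "top"; returns a dict with "image" (384x512x3 uint8, red, green, blue), "z_map" (384x512 float32, mm along the optical axis (not along the pixel's ray), 0 where there is no reading), "camera_matrix" (3x3 intrinsics, pixels), "dist_coeffs" ([k1, k2, p1, p2, k3] as OpenCV has them; the pictures are not rectified), "position" and "orientation" of the camera in the world. Camera axes: x right, y down, z forward; pixel columns grow to the right and rows downward; lengths in mm; the calibration is good to about 2 mm. A picture is of the moment at which its call begins.
- job_done(): hands the job in; it is judged then, once.
The state is a dict: "clock": time; "q": joint angles; "joint_velocities": joint speeds; "joint_torque": joint torques, N m; "position": TCP position; "orientation": TCP orientation; "ft_force": force on the tool from outside, world axes, zero at the start; "ft_torque": the same for the moment, N m; "width": finger opening in mm; "gripper_force": force on a finger pad.
Only numpy, scipy, OpenCV 4.12 (cv2) and the standard library are available. Lean on these libraries where they do the work, as an engineer would, in place of code of your own. Each camera call takes 0.05 s, during which the arm holds its last target. There are 200 camera calls.

## Task

Put the two black screw caps that lie on the worktop into the steel tray with the three others, then pick the tray up and tip it towards its pouring corner (the cut-off corner with the low lip) until all five caps have slid together into that corner. Finish while holding the tray still and tipped like that, free of everything else, the corner at least 5 cm above the worktop so that I can bring the clear tub under the lip: do not put it down or let go, and leave the other things where they stand.

Things in the scene. Friction and masses are not known exactly. Their poses are not given: they have to be found in the camera images.
- tray: loose open steel tray, 160 (x) x 220 (y) mm, 45 mm high, walls and floor 4 mm, 0.25 kg; origin under its centre, z up. Its (-x, -y) corner, the pouring corner, is cut off at 45 degrees (36 mm off each side), lip 26 mm above the underside. The grip stands on its +x wall, away from the robot. Caps start to slide in it at 10 to 14 degrees of tilt; 30 to 40 towards the corner gathers them all
- tray_grip (a point): centre of the tray's grip, a black bar along the tray's y: 88 mm long, 12 thick (tray x), 22 high, its top 88 above the tray's underside; below it a slot 60 mm wide, 20 high, then the rim. Take it from above across its thickness, firmly (60 N or more). Point at (84, 0, 77) mm in the tray, axes as the tray's
- tray_corner (a point): inside of the pouring corner, on the tray's floor at the middle of the cut-off edge, (-59, -89, 4) mm in the tray; axes as the tray's
- cap_a: loose cap on the worktop, in front of the centrifuge: black ribbed screw cap, 22 mm across, 15 mm high, standing closed end up; origin at the centre of its underside
- cap_b: the other loose cap on the worktop, farther to the robot's right: black ribbed screw cap, 22 mm across, 15 mm high, standing closed end up; origin at the centre of its underside
- cap_1: loose cap in the tray: black ribbed screw cap, 22 mm across, 15 mm high, standing closed end up; origin at the centre of its underside
- cap_2: loose cap in the tray: black ribbed screw cap, 22 mm across, 15 mm high, standing closed end up; origin at the centre of its underside
- cap_3: loose cap in the tray: black ribbed screw cap, 22 mm across, 15 mm high, standing closed end up; origin at the centre of its underside
- clear_tub: bystander: empty clear tub, 67 mm across, 38 mm high, origin under its centre
- tally_counter: bystander: chromed hand tally counter lying flat, 55 x 73 x 23 mm, origin under its centre
- green_vial: bystander: small vial with a green cap, 31 mm across, 58 mm high, origin under its centre
- centrifuge: bystander, fixed: bench centrifuge, 278 mm deep (x), 210 wide (y), 179 high, origin under its centre, knobs on the front that faces the robot; keep the gripper clear of it

How it is judged (in metres and radians):
On the way, in this order (a step that is already met when the one before it is completed fails the run):
1. all five caps lie in the tray while it still stands level on the worktop (x of cap_1 in the frame of tray between -0.08 and 0.08 m and y of cap_1 in the frame of tray between -0.11 and 0.11 m and z of cap_1 in the frame of tray between 0 and 0.045 m and x of cap_2 in the frame of tray between -0.08 and 0.08 m and y of cap_2 in the frame of tray between -0.11 and 0.11 m and z of cap_2 in the frame of tray between 0 and 0.045 m and x of cap_3 in the frame of tray between -0.08 and 0.08 m and y of cap_3 in the frame of tray between -0.11 and 0.11 m and z of cap_3 in the frame of tray between 0 and 0.045 m and x of cap_a in the frame of tray between -0.08 and 0.08 m and y of cap_a in the frame of tray between -0.11 and 0.11 m and z of cap_a in the frame of tray between 0 and 0.045 m and x of cap_b in the frame of tray between -0.08 and 0.08 m and y of cap_b in the frame of tray between -0.11 and 0.11 m and z of cap_b in the frame of tray between 0 and 0.045 m and height (world z) of tray below 0.01 m and angle between tray's own z axis and vertical below 0.08 rad and contact force between each of cap_a, cap_b and the fingers below 0.2 N), for 0.2 s.
2. the tray is held by the fingers, its pouring corner over 5 cm above the worktop (height (world z) of tray_corner above 0.05 m and contact force between tray and the fingers above 1 N), for 0.2 s.
At the end, for the whole second after the job is handed in: the fingers hold the tray still, touching nothing around, its pouring corner over 50 mm above the worktop, tilted over 0.2 rad and both its x and y axes rising over 0.1 rad; all five caps lie in it at rest, centres within 85 mm of the inside of the pouring corner (all of step 2 and distance between each of cap_1, cap_2, cap_3, cap_a, cap_b and tray_corner below 0.085 m and x of cap_1 in the frame of tray between -0.08 and 0.08 m and y of cap_1 in the frame of tray between -0.11 and 0.11 m and z of cap_1 in the frame of tray between 0 and 0.045 m and linear speed of each of cap_1, cap_2, cap_3, cap_a, cap_b, tray below 0.03 m/s and x of cap_2 in the frame of tray between -0.08 and 0.08 m and y of cap_2 in the frame of tray between -0.11 and 0.11 m and z of cap_2 in the frame of tray between 0 and 0.045 m and x of cap_3 in the frame of tray between -0.08 and 0.08 m and y of cap_3 in the frame of tray between -0.11 and 0.11 m and z of cap_3 in the frame of tray between 0 and 0.045 m and x of cap_a in the frame of tray between -0.08 and 0.08 m and y of cap_a in the frame of tray between -0.11 and 0.11 m and z of cap_a in the frame of tray between 0 and 0.045 m and x of cap_b in the frame of tray between -0.08 and 0.08 m and y of cap_b in the frame of tray between -0.11 and 0.11 m and z of cap_b in the frame of tray between 0 and 0.045 m and angle between tray's own z axis and vertical above 0.2 rad and angle between tray's own x axis and vertical below 1.47 rad and angle between tray's own y axis and vertical below 1.47 rad and angular speed of tray below 0.15 rad/s and contact force between tray and centrifuge below 0.5 N and contact force between tray and clear_tub below 0.5 N and contact force between tray and green_vial below 0.5 N and contact force between tray and tally_counter below 0.5 N); the arm keeps its last pose, push and grip.
It fails at once if the clear tub is pushed more than 30 mm from its place (distance of clear_tub from where it was at the start of the episode above 0.03 m).
It fails at once if the tally counter is pushed more than 30 mm from its place (distance of tally_counter from where it was at the start of the episode above 0.03 m).
It fails at once if the green-capped vial is pushed more than 30 mm from its place (distance of green_vial from where it was at the start of the episode above 0.03 m).
It also fails if it takes over 70 s, if anything falls off the work surface, if the arm or the gripper's body presses on something with over 40 N, if the wrist force passes 120 N, or if a joint passes its speed limit or range.

## Working session

There is one attempt and no reset: what is moved stays moved. The work goes in short steps, Python scripts to look and compute and a tool call to move; the robot and the scene stay as the last step left them, time stands still between calls to the robot, and variables do not carry over. Pictures are saved under pics/ and viewed, at most 10 in all, crops included, and the job is handed in when it is done.

Besides the shell and the picture viewer there is one more tool, called after "Emit:" by a JSON object that holds its "api" and its "payload". servo_tool: Moves the arm, as the interface text tells. Its arguments: {"type":"object","properties":{"steps":{"type":"array"},"squeeze":{"type":"number"}},"required":["steps"]}

```bash
mkdir -p pics; cat > h.py <<'E'
from bench import *
import numpy as np, cv2
from scipy.spatial.transform import Rotation as R
def cloud(c):
    h,w=c["z_map"].shape
    u,v=np.meshgrid(np.arange(w),np.arange(h))
    p=cv2.undistortPoints(np.stack([u,v],-1).reshape(-1,1,2).astype(np.float32),np.array(c["camera_matrix"]),np.array(c["dist_coeffs"])).reshape(h,w,2)
    z=c["z_map"]
    P=np.dstack([p[...,0]*z,p[...,1]*z,z])
    W=P@R.from_quat(c["orientation"]).as_matrix().T+np.array(c["position"])
    W[z==0]=np.nan
    return W
def save(c,n): cv2.imwrite("pics/"+n,c["image"][...,::-1])
E
python3 - <<'E'
from h import *
s=get_state();print({k:np.round(v,3) for k,v in s.items()})
for n in("top","side"):
    c=read_camera(n);save(c,n+"0.png");np.save(n+"0.npy",cloud(c));print(n,np.round(c["position"]),np.round(R.from_quat(c["orientation"]).as_matrix(),2))
a=cv2.imread("pics/top0.png");b=cv2.imread("pics/side0.png")
cv2.imwrite("pics/both0.png",cv2.resize(np.vstack([a,b]),None,fx=.78,fy=.78))
E
```

```text
{'clock': np.float64(0.0), 'q': array([-1.319,  0.384,  0.044,  1.6  , -0.018,  1.161, -0.05 ]), 'joint_velocities': array([-0.   , -0.   ,  0.001, -0.   , -0.   ,  0.003,  0.001]), 'joint_torque': array([ 0.0000e+00, -4.3345e+01,  1.0240e+00, -2.4952e+01,  1.1000e-02,
        1.1000e-02,  0.0000e+00]), 'position': array([222.41 , 609.756, 229.894]), 'orientation': array([ 0.174,  0.985, -0.001, -0.   ]), 'ft_force': array([ 0.167, -0.168,  0.386]), 'ft_torque': array([-0.014, -0.013, -0.054]), 'gripper_force': np.float64(0.0), 'width': np.float64(85.492)}
top [ 467.  151. 1296.] [[-0.02 -1.    0.05]
 [-1.    0.02  0.01]
 [-0.01 -0.05 -1.  ]]
side [ 166. 1077. 1022.] [[-0.92 -0.28  0.28]
 [-0.39  0.63 -0.67]
 [ 0.01 -0.72 -0.69]]
```

View pics/both0.png

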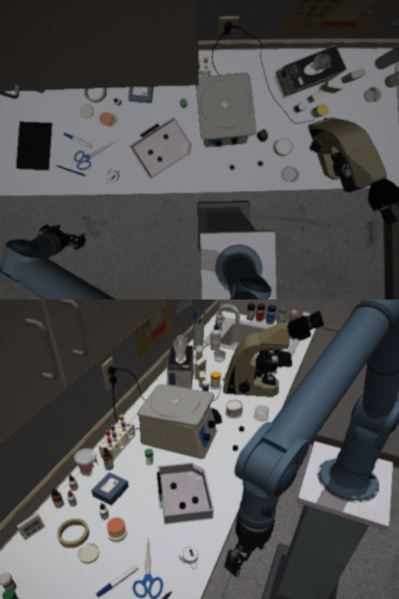

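View pics/top0.png

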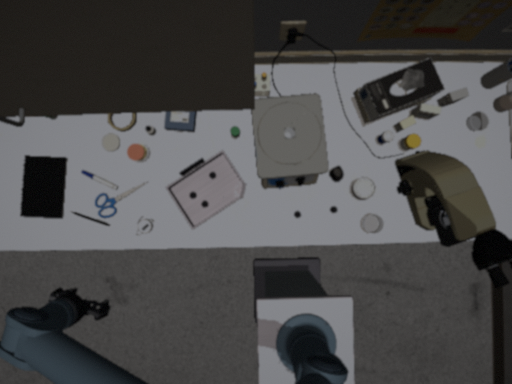

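The top view shows cap_a at about (297,214), cap_b at (334,209) and the tray centred near (206,188). The grip is at (192,167), the vial at (235,131) and the tally counter at (145,226).

```bash
python3 - <<'E'
from h import *
W=np.load("top0.npy");im=cv2.imread("pics/top0.png").astype(int);g=im.sum(2)
def blob(u,v,r,thr=150):
    m=np.zeros(g.shape,bool);m[v-r:v+r+1,u-r:u+r+1]=1;m&=g<thr
    P=W[m];yy,xx=np.nonzero(m);return m.sum(),np.round([xx.mean(),yy.mean()],1),np.round(np.nanmedian(P,0),1),np.round(np.nanmean(P,0),1)
for n,u,v in(("a",297,214),("b",334,209),("t1",195,195),("t2",213,175),("t3",206,204)):print(n,blob(u,v,6))
for n,(u,v) in dict(tableA=(297,225),knob=(337,173),tub1=(372,223),tub2=(363,188),vial=(235,131),tally=(145,226)).items():
    p=W[v-3:v+4,u-3:u+4].reshape(-1,3);print(n,np.round(np.nanmedian(p,0)))
# tray: points above table
z=W[...,2];sub=np.zeros(g.shape,bool);sub[145:230,160:250]=1
hist=np.histogram(z[sub],bins=np.arange(-10,110,5));print(hist)
m=sub&(z>70)&(z<105);P=W[m][:,:2];print("grip",m.sum(),cv2.minAreaRect(P.astype(np.float32)),np.nanmedian(z[m]))
m=sub&(z>35)&(z<60);P=W[m][:,:2];print("rim",m.sum(),cv2.minAreaRect(P.astype(np.float32)))
k=im[150:232,160:250].astype(np.uint8);cv2.imwrite("pics/trz.png",cv2.resize(np.hstack([k,im[170:230,270:360].astype(np.uint8).repeat(1,0)[:82].copy() if 0 else im[160:242,285:375].astype(np.uint8)]),None,fx=4.4,fy=4.4,interpolation=cv2.INTER_CUBIC))
E
```

```text
a (np.int64(19), array([296.9, 213.9]), array([428.9,  19.6,  15.2]), array([429.1,  19.8,  15.3]))
b (np.int64(18), array([333.1, 209.3]), array([ 442.3, -100.2,   13.3]), array([ 441.5, -100.3,   14.6]))
t1 (np.int64(21), array([192.9, 194.8]), array([499.3, 361.4,  19.7]), array([500. , 361.5,  19.6]))
t2 (np.int64(19), array([212.2, 174.8]), array([564.1, 297. ,  19.8]), array([564.4, 296.4,  20.2]))
t3 (np.int64(19), array([204.2, 203.6]), array([469. , 325. ,  20.6]), array([470. , 324.3,  20.2]))
tableA [392.  19.   0.]
knob [ 560. -112.   38.]
tub1 [ 392. -233.    2.]
tub2 [ 508. -194.   45.]
vial [701. 216.  58.]
tally [401. 521.  23.]
(array([  75, 1871, 3564, 1197,   81,   91,   71,   56,   54,   44,  212,
        170,   10,    0,    1,    1,    5,    7,   21,   72,   20,    0,
          0]), array([-10,  -5,   0,   5,  10,  15,  20,  25,  30,  35,  40,  45,  50,
        55,  60,  65,  70,  75,  80,  85,  90,  95, 100, 105]))
grip 125 ((588.70947265625, 355.05816650390625), (12.822775840759277, 86.89188385009766), 31.91436004638672) 87.18032252941407
rim 436 ((518.3755493164062, 311.5140380859375), (165.9932861328125, 225.33392333984375), 32.36859130859375)
```

View pics/trz.png

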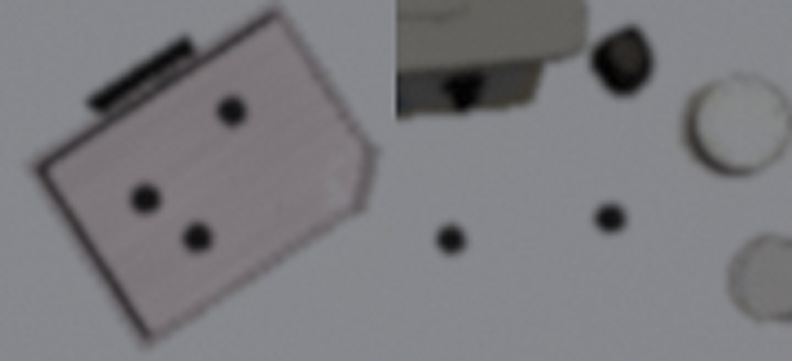

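```bash
cat >> h.py <<'E'
def plan(x,y,z):
    s=get_state();r=R.from_quat(s["orientation"]).as_matrix()
    d=r.T@(np.array([x,y,z])-np.array(s["position"]));
    print("t",round(s["clock"],2),"pos",np.round(s["position"],1),"yaw_y",round(np.degrees(np.arctan2(r[1,1],r[0,1])),1),"q",np.round(s["q"],2),"width",round(s["width"],1),"grip",round(s["gripper_force"],1),"-> tool shift",np.round(d,1))
    return d
E
python3 - <<'E'
import bench;print([x for x in dir(bench) if x[0]!='_'],getattr(bench,'grasp_offset',None))
from h import *
r=R.from_quat(get_state()["orientation"])*R.from_euler('z',40,degrees=True)
print(r.as_matrix().T@(np.array([429,20,100])-get_state()["position"]))
E
```

```text
['Unreachable', 'get_state', 'grasp_offset', 'job_done', 'read_camera'] 18.700000000000003
[-613.93525384 -115.40761867  131.21774095]
```

Emit:
{"api": "servo_tool", "payload": {"steps": [[[0,0,0],10,0],[[0,0,0],10,0],[[0,0,0],10,0],[[0,0,0],8,0]]}}

```text
clock: 0.6
position: [222.5, 610.1, 230.4]
orientation: [0.487, 0.873, -0.001, 0.0]
ft_force: [0.4, -0.1, -0.7]
width: 85.5
gripper_force: 0.0
```

Emit:
{"api": "servo_tool", "payload": {"steps": [[[-30,-7,0],0,0],[[-51,-11,5],0,0],[[-53,-12,10],0,0],[[-53,-12,12],0,0],[[-53,-12,12],0,0],[[-53,-12,12],0,0],[[-53,-12,12],0,0],[[-53,-12,12],0,0],[[-53,-12,12],0,0],[[-53,-12,12],0,0],[[-53,-12,12],0,0],[[-50,-9,12],0,0]]}}

```text
clock: 2.1
position: [430.0, 21.7, 107.9]
orientation: [0.485, 0.874, 0.0, -0.0]
ft_force: [0.3, 0.6, -0.1]
width: 85.4
gripper_force: 0.0
```

```bash
python3 - <<'E'
from h import *
plan(429,20,3)
E
```

```text
t 2.1 pos [430.   21.7 107.9] yaw_y 31.9 q [-0.73  0.15  0.62  2.24 -0.12  0.79  0.53] width 85.4 grip 0.0 -> tool shift [ -0.9  -1.8 104.9]
```

Emit:
{"api": "servo_tool", "payload": {"steps": [[[-1,-2,30],0,0],[[0,0,35],0,0],[[0,0,25],0,0.3],[[0,0,14],0,0.5],[[0,0,0],0,1],[[0,0,0],0,1],[[0,0,0],0,1],[[0,0,0],0,1],[[0,0,0],0,1]], "squeeze": 30}}

```text
clock: 3.22
position: [429.2, 21.6, 4.6]
orientation: [0.485, 0.874, 0.0, 0.0]
ft_force: [-0.4, 0.5, 1.6]
width: 20.2
gripper_force: 29.4
```

```bash
python3 - <<'E'
from h import *
plan(535,330,130)
E
```

```text
t 3.23 pos [429.2  21.6   4.6] yaw_y 32.0 q [-0.61  0.39  0.51  2.28 -0.36  0.55  0.74] width 20.2 grip 29.4 -> tool shift [ 205.6  253.2 -125.2]
```

Emit:
{"api": "servo_tool", "payload": {"steps": [[[0,0,-40],0,1],[[10,10,-50],0,1],[[35,35,-25],0,1],[[42,44,0],0,1],[[42,44,0],0,1],[[42,44,0],0,1],[[29,36,0],0,1],[[0,0,0],0,1]]}}

```text
clock: 4.22
position: [503.5, 309.9, 119.2]
orientation: [0.482, 0.876, 0.001, 0.0]
ft_force: [1.0, 0.3, 0.3]
width: 20.5
gripper_force: 29.5
```

```bash
python3 - <<'E'
from h import *
plan(505,303.5,11)
E
```

```text
t 4.22 pos [503.5 309.9 119.2] yaw_y 32.4 q [-1.02  0.43  0.49  1.86 -0.25  0.91  0.15] width 20.5 grip 29.5 -> tool shift [ -6.3  -2.4 108.2]
```

Emit:
{"api": "servo_tool", "payload": {"steps": [[[-6,-2,38],0,1],[[0,0,45],0,1],[[0,0,25],0,1],[[0,0,0],0,1],[[0,0,0],0,0.6],[[0,0,0],0,0.5],[[0,0,-30],0,0.5],[[0,0,-50],0,0.5],[[0,0,-30],0,0.5]]}}

```text
clock: 5.35
position: [507.0, 298.5, 125.2]
orientation: [0.485, 0.874, 0.003, 0.001]
ft_force: [0.0, 0.3, -0.1]
width: 42.7
gripper_force: 0.0
```

```bash
python3 - <<'E'
from h import *
plan(442,-100,60)
c=read_camera("top");save(c,"top1.png");W=cloud(c);z=W[...,2]
cv2.imwrite("pics/top1c.png",cv2.resize(c["image"][140:240,150:350,::-1],None,fx=3,fy=3))
E
```

```text
t 5.35 pos [507.  298.5 125.2] yaw_y 31.9 q [-1.02  0.42  0.51  1.86 -0.25  0.92  0.16] width 42.7 grip 0.0 -> tool shift [-303.8 -266.3   63.5]
```

Emit:
{"api": "servo_tool", "payload": {"steps": [[[-20,-18,0],0,0],[[-43,-38,0],0,0],[[-43,-38,0],0,0],[[-43,-38,0],0,0],[[-43,-38,0],0,0],[[-43,-38,0],0,0],[[-43,-38,10],0,0],[[-26,-20,30],0,0],[[0,0,20],0,0]]}}

```text
clock: 6.52
position: [440.2, -104.6, 61.6]
orientation: [0.488, 0.873, 0.0, 0.001]
ft_force: [-0.3, 0.5, 0.0]
width: 85.3
gripper_force: 0.0
```

```bash
python3 - <<'E'
from h import *
plan(442,-100,4)
E
```

```text
t 6.53 pos [ 440.2 -104.6   61.6] yaw_y 31.6 q [-0.48  0.32  0.69  2.22 -0.31  0.7   0.98] width 85.3 grip 0.0 -> tool shift [ 3.1  3.8 57.6]
```

Emit:
{"api": "servo_tool", "payload": {"steps": [[[3,3,25],0,0],[[0,1,20],0,0.3],[[0,0,13],0,0.5],[[0,0,0],0,1],[[0,0,0],0,1],[[0,0,0],0,1],[[0,0,0],0,1],[[0,0,0],0,1]]}}

```text
clock: 7.52
position: [442.9, -96.3, 3.8]
orientation: [0.485, 0.874, 0.0, 0.0]
ft_force: [-0.2, 0.1, 5.2]
width: 20.6
gripper_force: 29.7
```

```bash
python3 - <<'E'
from h import *
plan(530,254,125)
E
```

```text
t 7.53 pos [442.9 -96.3   3.8] yaw_y 32.0 q [-0.4   0.44  0.59  2.23 -0.44  0.59  1.08] width 20.6 grip 29.7 -> tool shift [ 251.   259.5 -121. ]
```

View pics/top1c.png

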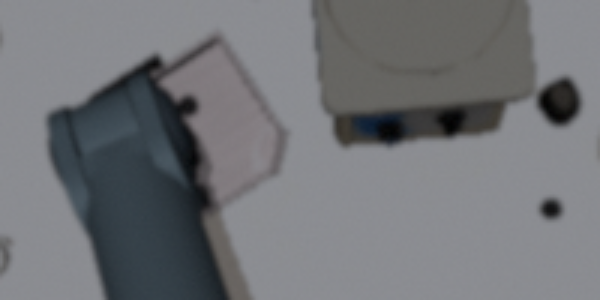

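Emit:
{"api": "servo_tool", "payload": {"steps": [[[0,0,-40],0,1],[[10,6,-50],0,1],[[35,22,-31],0,1],[[44,27,0],0,1],[[44,27,0],0,1],[[44,27,0],0,1],[[44,27,0],0,1],[[34,32,0],0,1],[[0,44,0],0,1],[[-4,37,0],0,1],[[0,10,0],0,1],[[0,0,0],0,1]]}}

```text
clock: 9.02
position: [528.7, 253.3, 123.8]
orientation: [0.485, 0.874, -0.001, -0.0]
ft_force: [-0.3, -0.3, -0.2]
width: 20.6
gripper_force: 29.6
```

```bash
python3 - <<'E'
from h import *
plan(530,254,10)
E
```

```text
t 9.03 pos [528.7 253.3 123.8] yaw_y 31.9 q [-0.97  0.43  0.55  1.87 -0.27  0.93  0.27] width 20.6 grip 29.6 -> tool shift [ -0.    1.7 113.8]
```

Emit:
{"api": "servo_tool", "payload": {"steps": [[[0,1,39],0,1],[[0,0,45],0,1],[[0,0,30],0,1],[[0,0,0],0,1],[[0,0,0],0,0.6],[[0,0,0],0,0.5],[[0,0,-30],0,0.5],[[0,0,-50],0,0.5],[[0,0,-40],0,0.5],[[-50,-30,0],0,0],[[-50,-30,0],0,0],[[-50,-30,0],0,0]]}}

```text
clock: 10.52
position: [531.7, 125.3, 132.3]
orientation: [0.466, 0.884, 0.025, -0.012]
ft_force: [8.3, 97.2, -17.5]
width: 85.3
gripper_force: 42.8
```

```bash
python3 - <<'E'
from h import *
plan(589,355,150)
c=read_camera("top");save(c,"top2.png");W=cloud(c);z=W[...,2]
np.save("top2.npy",W)
cv2.imwrite("pics/top2c.png",cv2.resize(c["image"][140:240,150:350,::-1],None,fx=3,fy=3))
E
```

```text
t 10.53 pos [531.7 125.3 132.3] yaw_y 34.3 q [-0.78  0.33  0.59  1.97 -0.3   0.9   0.57] width 85.3 grip 42.8 -> tool shift [157.7 177.4  -5. ]
```

View pics/top2c.png

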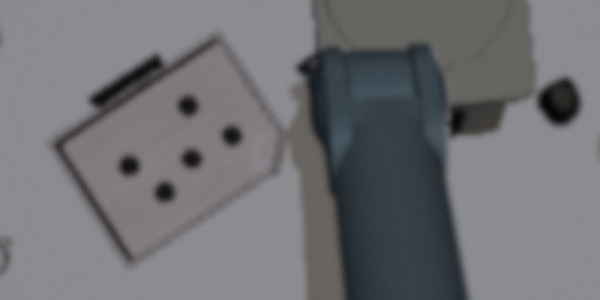

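The tray holds five caps, but my retreat went sideways and a finger is pressing on the centrifuge (97 N). I'm backing off straight away.

Emit:
{"api": "servo_tool", "payload": {"steps": [[[40,24,0],0,0],[[30,18,0],0,0],[[0,0,0],0,0]]}}

```text
clock: 10.95
position: [531.6, 166.0, 131.5]
orientation: [0.482, 0.876, 0.002, -0.0]
ft_force: [-0.5, -1.1, -0.5]
width: 85.5
gripper_force: 0.0
```

```bash
python3 - <<'E'
from h import *
plan(400,250,300)
r=R.from_quat(get_state()["orientation"]).as_matrix();print(np.round(r,3))
W=np.load("top2.npy");z=W[...,2]
sub=np.zeros(z.shape,bool);sub[145:230,160:250]=1
m=sub&(z>78)&(z<105);print("grip",cv2.minAreaRect(W[m][:,:2].astype(np.float32)),np.nanmedian(z[m]))
W0=np.load("top0.npy");zz=W0[...,2];m=np.zeros(z.shape,bool);m[85:190,250:330]=1;m&=zz>30
P=W0[m];print("cfg",P[:,:2].min(0),P[:,:2].max(0))
E
```

```text
t 10.95 pos [531.6 166.  131.5] yaw_y 32.4 q [-0.88  0.36  0.59  1.94 -0.26  0.91  0.41] width 85.5 grip 0.0 -> tool shift [ 141.7  -65.6 -168.5]
[[-0.536  0.844  0.002]
 [ 0.844  0.536  0.003]
 [ 0.002  0.003 -1.   ]]
grip ((588.791748046875, 355.1916809082031), (12.633044242858887, 86.85398864746094), 31.96344757080078) 87.35280260826448
cfg [513.67498209 -58.01463326] [858.69889831 162.11782564]
```

```bash
python3 - <<'E'
from h import *
W=np.load("top0.npy");P=W[20:110,30:245].reshape(-1,3);P=P[P[:,2]>200];print("cab",np.nanmin(P,0),np.nanmax(P,0))
W=np.load("side0.npy");P=W.reshape(-1,3);P=P[(P[:,2]>300)&(P[:,0]>400)];print(len(P),np.nanpercentile(P,[1,50,99],axis=0))
E
```

```text
cab [637.84534872 159.00076419 597.7175252 ] [641.38630134 544.49515599 960.39914757]
20845 [[ 445.82929806 -393.75196507  302.66464451]
 [ 640.59435858  608.51323944  669.91415249]
 [ 959.32815367  757.85566436  783.82621242]]
```

Emit:
{"api": "servo_tool", "payload": {"steps": [[[40,-35,-30],0,0],[[20,-20,-60],0,0],[[0,0,-60],0,0],[[0,0,-60],0,0],[[0,0,-60],0,0],[[0,0,-60],0,0]]}}

```text
clock: 11.7
position: [455.0, 179.4, 459.3]
orientation: [0.487, 0.874, 0.001, -0.0]
ft_force: [0.7, -0.1, -0.1]
width: 85.4
gripper_force: 0.0
```

```bash
python3 - <<'E'
from h import *
plan(400,250,300)
E
```

```text
t 11.7 pos [455.  179.4 459.3] yaw_y 31.7 q [-1.12 -0.08  0.62  1.65  0.05  1.56  0.05] width 85.4 grip 0.0 -> tool shift [ 88.7  -9.9 159.4]
```

Emit:
{"api": "servo_tool", "payload": {"steps": [[[0,0,-50],0,0],[[0,0,-50],0,0],[[0,0,-50],0,0],[[0,0,-50],0,0]]}}

```text
clock: 12.2
position: [454.9, 179.1, 659.0]
orientation: [0.487, 0.873, 0.001, 0.0]
ft_force: [0.8, 0.7, 0.5]
width: 85.3
gripper_force: 0.0
```

```bash
python3 - <<'E'
from h import *
plan(400,250,300);print(np.round(R.from_quat(get_state()["orientation"]).as_matrix(),3))
E
```

```text
t 12.2 pos [454.9 179.1 659. ] yaw_y 31.7 q [-1.1   0.01  0.66  1.17 -0.01  1.96  0.11] width 85.3 grip 0.0 -> tool shift [ 88.9 -10.  359.1]
[[-0.526  0.851  0.001]
 [ 0.851  0.526  0.001]
 [ 0.001  0.001 -1.   ]]
```

Emit:
{"api": "servo_tool", "payload": {"steps": [[[0,0,-50],0,0],[[0,0,-50],0,0],[[0,0,-50],0,0]]}}

```text
clock: 12.58
position: [453.4, 179.3, 719.5]
orientation: [0.486, 0.872, 0.048, 0.034]
ft_force: [-0.1, 0.3, 0.7]
width: 85.6
gripper_force: 0.0
```

```bash
python3 - <<'E'
from h import *
plan(400,250,300);print(np.round(R.from_quat(get_state()["orientation"]).as_matrix(),3))
E
```

```text
t 12.57 pos [453.4 179.3 719.5] yaw_y 31.8 q [-0.82 -0.    0.36  1.06  0.    1.97  0.1 ] width 85.6 grip 0.0 -> tool shift [ 93.3 -57.3 414.6]
[[-0.526  0.844  0.106]
 [ 0.85   0.524  0.051]
 [-0.012  0.117 -0.993]]
```

Emit:
{"api": "servo_tool", "payload": {"steps": [[[0,0,-50],0,0],[[0,0,-50],0,0],[[0,0,-50],0,0],[[0,0,-50],0,0]]}}

```text
clock: 13.08
position: [428.3, 166.6, 791.0]
orientation: [0.483, 0.866, 0.108, 0.076]
ft_force: [0.1, -0.8, -0.2]
width: 85.4
gripper_force: 0.0
```

```bash
python3 - <<'E'
from h import *
plan(400,250,300);print(np.round(R.from_quat(get_state()["orientation"]).as_matrix(),3))
E
```

```text
t 13.07 pos [428.3 166.6 791. ] yaw_y 31.9 q [ 0.14 -0.03 -0.56  0.94 -0.03  1.97  0.12] width 85.4 grip 0.0 -> tool shift [  99.6 -108.8  476.5]
[[-0.522  0.819  0.237]
 [ 0.852  0.51   0.113]
 [-0.028  0.261 -0.965]]
```

Emit:
{"api": "servo_tool", "payload": {"steps": [[[0,0,40],0,0],[[0,0,40],0,0],[[0,0,40],0,0],[[0,0,40],0,0]]}}

```text
clock: 13.58
position: [466.4, 184.7, 634.5]
orientation: [0.483, 0.866, 0.108, 0.076]
ft_force: [0.7, -0.1, 0.4]
width: 85.4
gripper_force: 0.0
```

```bash
python3 - <<'E'
from h import *
plan(400,250,300);print(np.round(R.from_quat(get_state()["orientation"]).as_matrix(),3))
E
```

```text
t 13.57 pos [466.4 184.7 634.5] yaw_y 31.9 q [ 0.17 -0.13 -0.53  1.36 -0.08  1.62  0.17] width 85.4 grip 0.0 -> tool shift [  99.5 -108.1  314.6]
[[-0.522  0.82   0.236]
 [ 0.853  0.51   0.113]
 [-0.028  0.26  -0.965]]
```

Emit:
{"api": "servo_tool", "payload": {"steps": [[[0,-25,43],0,0],[[0,-25,43],0,0],[[0,-25,43],0,0],[[0,-25,43],0,0],[[0,-25,43],0,0],[[0,-25,43],0,0],[[0,-25,43],0,0],[[0,-25,43],0,0],[[0,-25,43],0,0],[[0,-25,43],0,0]]}}

```text
clock: 14.82
position: [362.3, 106.3, 154.7]
orientation: [0.482, 0.866, 0.108, 0.076]
ft_force: [1.7, -0.6, -1.5]
width: 85.5
gripper_force: 0.0
```

```bash
python3 - <<'E'
from h import *
print(np.round(plan(250,70,120)));print(np.round(R.from_quat(get_state()["orientation"]).as_matrix(),3))
E
```

```text
t 14.82 pos [362.3 106.3 154.7] yaw_y 32.0 q [ 0.16 -0.21 -0.49  2.44 -0.22  0.64  0.39] width 85.5 grip 0.0 -> tool shift [  28.8 -119.5    2.8]
[  29. -120.    3.]
[[-0.523  0.819  0.237]
 [ 0.852  0.511  0.114]
 [-0.028  0.261 -0.965]]
```

Emit:
{"api": "servo_tool", "payload": {"steps": [[[6,-25,0],0,0],[[6,-25,0],0,0],[[6,-25,0],0,0],[[6,-25,0],0,0]]}}

```text
clock: 15.32
position: [314.0, 85.0, 152.9]
orientation: [0.486, 0.866, 0.099, 0.065]
ft_force: [-0.1, 0.0, 0.2]
width: 85.5
gripper_force: 0.0
```

```bash
python3 - <<'E'
from h import *
print(np.round(plan(250,70,150)));print(np.round(R.from_quat(get_state()["orientation"]).as_matrix(),3))
E
```

```text
t 15.32 pos [314.   85.  152.9] yaw_y 31.5 q [ 0.63 -0.41 -0.82  2.5  -0.54  0.77  0.74] width 85.5 grip 0.0 -> tool shift [ 20.5 -61.3 -12.2]
[ 21. -61. -12.]
[[-0.519  0.829  0.209]
 [ 0.854  0.508  0.109]
 [-0.016  0.235 -0.972]]
```

Emit:
{"api": "servo_tool", "payload": {"steps": [[[10,-45,0],0,0],[[10,-45,0],0,0],[[10,-45,0],0,0],[[10,-45,0],0,0]]}}

```text
clock: 15.82
position: [273.5, 44.8, 168.7]
orientation: [0.481, 0.874, 0.066, 0.018]
ft_force: [-0.6, -0.2, 0.2]
width: 85.6
gripper_force: 0.0
```

```bash
python3 - <<'E'
from h import *
print(np.round(plan(250,70,150)));print(np.round(R.from_quat(get_state()["orientation"]).as_matrix(),3))
E
```

```text
t 15.82 pos [273.5  44.8 168.7] yaw_y 32.2 q [ 0.39 -0.41 -0.49  2.5  -0.35  0.93  0.69] width 85.6 grip 0.0 -> tool shift [33.3 -8.8 18.8]
[33. -9. 19.]
[[-0.536  0.839  0.096]
 [ 0.843  0.528  0.098]
 [ 0.032  0.133 -0.991]]
```

Emit:
{"api": "servo_tool", "payload": {"steps": [[[40,27,5],0,0],[[40,27,5],0,0],[[40,27,5],0,0],[[40,27,5],0,0],[[40,27,5],0,0],[[-5,-24,-3],0,0],[[-5,-24,-3],0,0],[[-8,-40,-5],0,0],[[-8,-40,-5],0,0]]}}

```text
clock: 16.95
position: [203.9, 211.6, 168.9]
orientation: [0.483, 0.873, 0.063, 0.019]
ft_force: [0.3, 0.2, 0.1]
width: 85.5
gripper_force: 0.0
```

```bash
python3 - <<'E'
from h import *
print(np.round(plan(180,180,150)));print(np.round(R.from_quat(get_state()["orientation"]).as_matrix(),3))
E
```

```text
t 16.95 pos [203.9 211.6 168.9] yaw_y 32.0 q [-0.19 -0.41 -0.63  2.48 -0.31  0.89 -0.05] width 85.5 grip 0.0 -> tool shift [-14.6 -39.1  13.6]
[-15. -39.  14.]
[[-0.533  0.841  0.093]
 [ 0.846  0.526  0.093]
 [ 0.029  0.128 -0.991]]
```

Just reaching the limit here, so two more inward pushes.

Emit:
{"api": "servo_tool", "payload": {"steps": [[[-8,-35,0],0,0],[[-8,-35,0],0,0]]}}

```text
clock: 17.2
position: [186.2, 199.5, 171.6]
orientation: [0.48, 0.876, 0.046, 0.013]
ft_force: [-0.2, -0.3, -0.8]
width: 85.4
gripper_force: 0.0
```

```bash
python3 - <<'E'
from h import *
print(np.round(plan(180,180,150)));print(np.round(R.from_quat(get_state()["orientation"]).as_matrix(),3))
E
```

```text
t 17.2 pos [186.2 199.5 171.6] yaw_y 32.5 q [-0.5  -0.41 -0.4   2.5  -0.18  0.94 -0.2 ] width 85.4 grip 0.0 -> tool shift [-13.5 -17.7  19.8]
[-14. -18.  20.]
[[-0.539  0.84   0.067]
 [ 0.842  0.535  0.068]
 [ 0.021  0.094 -0.995]]
```

Emit:
{"api": "servo_tool", "payload": {"steps": [[[-8,-35,0],0,0],[[-8,-35,0],0,0],[[-8,-35,0],0,0]]}}

```text
clock: 17.58
position: [167.1, 184.1, 171.8]
orientation: [0.483, 0.876, 0.01, 0.005]
ft_force: [-0.4, 0.8, 0.6]
width: 85.5
gripper_force: 0.0
```

```bash
python3 - <<'E'
from h import *
print(np.round(plan(589,355,200)));print(np.round(R.from_quat(get_state()["orientation"]).as_matrix(),3))
E
```

```text
t 17.57 pos [167.1 184.1 171.8] yaw_y 32.3 q [-0.57 -0.41 -0.35  2.5  -0.15  1.01 -0.25] width 85.5 grip 0.0 -> tool shift [-80.9 448.5 -18.3]
[-81. 448. -18.]
[[-0.534  0.845  0.019]
 [ 0.845  0.534  0.012]
 [ 0.     0.022 -1.   ]]
```

Emit:
{"api": "servo_tool", "payload": {"steps": [[[-4,20,0],0,0],[[-8,44,0],0,0],[[-8,44,0],0,0],[[-8,44,3],0,0],[[-8,44,3],0,0],[[-8,44,5],0,0],[[-8,44,5],0,0],[[-8,44,5],0,0],[[-8,44,5],0,0],[[-8,44,5],0,0],[[-9,32,0],0,0],[[0,0,0],0,0]], "squeeze": 110}}

```text
clock: 19.08
position: [594.9, 350.7, 149.8]
orientation: [0.484, 0.875, 0.009, 0.006]
ft_force: [-0.2, -0.8, -0.5]
width: 85.7
gripper_force: 0.0
```

```bash
python3 - <<'E'
from h import *
print(np.round(plan(589,355,58),1));print(np.round(R.from_quat(get_state()["orientation"]).as_matrix(),3))
E
```

```text
t 19.07 pos [594.9 350.7 149.8] yaw_y 32.1 q [-0.46  0.53 -0.18  1.57  0.11  1.03 -0.11] width 85.7 grip 0.0 -> tool shift [ 6.9 -4.8 91.7]
[ 6.9 -4.8 91.7]
[[-0.531  0.847  0.021]
 [ 0.847  0.531  0.01 ]
 [-0.002  0.023 -1.   ]]
```

Emit:
{"api": "servo_tool", "payload": {"steps": [[[7,-5,30],0,0],[[0,0,40],0,0],[[0,0,22],0,0],[[0,0,0],0,0.6],[[0,0,0],0,1],[[0,0,0],0,1],[[0,0,0],0,1],[[0,0,0],0,1],[[0,0,0],0,1],[[0,0,0],0,1]]}}

```text
clock: 20.32
position: [586.7, 356.8, 60.2]
orientation: [0.483, 0.876, 0.011, 0.006]
ft_force: [-0.2, 0.4, 6.5]
width: 10.4
gripper_force: 108.0
```

```bash
python3 - <<'E'
from h import *
print(np.round(plan(589,355,58),1));print(np.round(R.from_quat(get_state()["orientation"]).as_matrix(),3))
c=read_camera("side");save(c,"s1.png");cv2.imwrite("pics/s1c.png",cv2.resize(c["image"][150:384,100:400,::-1],None,fx=2.2,fy=2.2))
E
```

```text
t 20.32 pos [586.7 356.8  60.2] yaw_y 32.2 q [-0.48  0.62 -0.18  1.63  0.13  0.88 -0.14] width 10.4 grip 108.0 -> tool shift [-2.8  0.9  2.2]
[-2.8  0.9  2.2]
[[-0.533  0.846  0.02 ]
 [ 0.846  0.533  0.013]
 [ 0.     0.024 -1.   ]]
```

View pics/s1c.png

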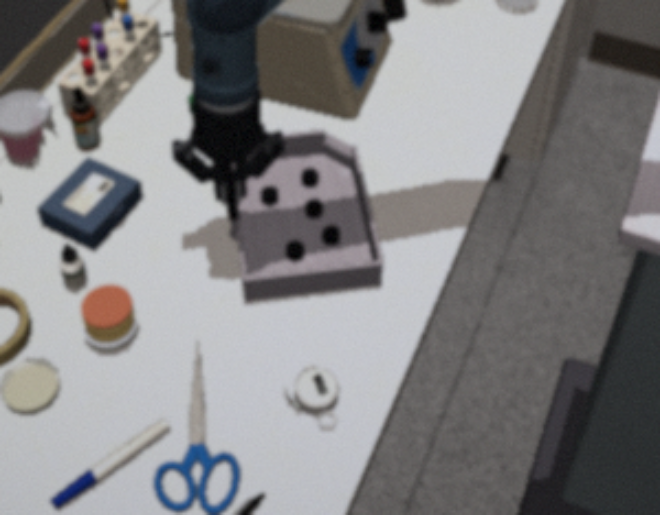

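Emit:
{"api": "servo_tool", "payload": {"steps": [[[0,0,-5],0,1],[[0,0,-10],0,1],[[0,0,-15],0,1],[[0,0,-20],0,1],[[0,0,-25],0,1],[[0,0,-25],0,1],[[0,0,-25],0,1],[[0,0,-25],0,1],[[0,0,-25],0,1],[[0,0,-20],0,1],[[0,0,-10],0,1]]}}

```text
clock: 21.75
position: [582.5, 354.0, 265.7]
orientation: [0.483, 0.876, 0.011, 0.006]
ft_force: [0.3, 0.1, -3.2]
width: 10.0
gripper_force: 107.3
```

```bash
python3 - <<'E'
from h import *
print(np.round(plan(410,230,500),1));print(np.round(R.from_quat(get_state()["orientation"]).as_matrix(),3), get_state()["ft_force"],get_state()["ft_torque"])
E
```

```text
t 21.75 pos [582.5 354.  265.7] yaw_y 32.3 q [-0.46  0.41 -0.2   1.49  0.08  1.22 -0.1 ] width 10.0 grip 107.3 -> tool shift [ -12.8 -206.1 -239.6]
[ -12.8 -206.1 -239.6]
[[-0.534  0.845  0.021]
 [ 0.846  0.534  0.014]
 [ 0.     0.025 -1.   ]] [ 0.2943479   0.08390936 -3.18460378] [ 0.1089073  -0.1790916   0.06505038]
```

Emit:
{"api": "servo_tool", "payload": {"steps": [[[-1,-10,-12],0,1],[[-1,-18,-20],0,1],[[-1,-20,-24],0,1],[[-1,-20,-24],0,1],[[-1,-20,-24],0,1],[[-1,-20,-24],0,1],[[-1,-20,-24],0,1],[[-1,-20,-24],0,1],[[-1,-20,-24],0,1],[[-1,-20,-24],0,1],[[-1,-10,-14],0,1],[[-1,-5,-5],0,1]]}}

```text
clock: 23.25
position: [411.8, 232.0, 502.4]
orientation: [0.483, 0.876, 0.01, 0.006]
ft_force: [-0.8, -0.4, -3.0]
width: 10.4
gripper_force: 107.4
```

Emit:
{"api": "servo_tool", "payload": {"steps": [[[0,0,0],3,1],[[0,0,0],5,1],[[0,0,0],5,1],[[0,0,0],5,1],[[0,0,0],5,1],[[0,0,0],5,1],[[0,0,0],5,1],[[0,0,0],5,1],[[0,0,0],5,1],[[0,0,0],4,1],[[0,0,0],1,1]]}}

```text
clock: 24.62
position: [412.1, 232.0, 500.2]
orientation: [0.797, 0.604, 0.01, 0.001]
ft_force: [-0.1, 1.2, -4.3]
width: 10.3
gripper_force: 107.4
```

```bash
python3 - <<'E'
from h import *
print(np.round(plan(410,230,640),1));print(np.round(R.from_quat(get_state()["orientation"]).as_matrix(),3))
E
```

```text
t 24.62 pos [412.1 232.  500.2] yaw_y -15.8 q [-0.36 -0.07 -0.22  1.58 -0.02  1.62 -0.86] width 10.3 grip 107.4 -> tool shift [  -0.5    0.3 -139.8]
[  -0.5    0.3 -139.8]
[[ 0.271  0.962  0.016]
 [ 0.962 -0.271  0.01 ]
 [ 0.014  0.013 -1.   ]]
```

Emit:
{"api": "servo_tool", "payload": {"steps": [[[0,0,-12],0,1],[[0,0,-24],0,1],[[0,0,-28],0,1],[[0,0,-28],0,1],[[0,0,-28],0,1],[[0,0,-28],0,1],[[0,0,-28],0,1],[[0,0,-28],0,1],[[0,0,-28],0,1],[[0,0,-28],0,1],[[0,0,-28],0,1],[[0,0,-28],0,1]]}}

```text
clock: 26.12
position: [401.8, 225.7, 729.4]
orientation: [0.795, 0.602, 0.069, 0.004]
ft_force: [0.1, -0.2, -3.1]
width: 10.2
gripper_force: 108.2
```

```bash
python3 - <<'E'
from h import *
print(np.round(plan(410,230,640),1));print(np.round(R.from_quat(get_state()["orientation"]).as_matrix(),3),get_state()["ft_force"])
E
```

```text
t 26.12 pos [401.8 225.7 729.4] yaw_y -16.0 q [-0.07 -0.02 -0.5   1.06 -0.01  1.97 -0.86] width 10.2 grip 108.2 -> tool shift [-3.  -1.4 89.8]
[-3.  -1.4 89.8]
[[ 0.265  0.958  0.115]
 [ 0.959 -0.274  0.076]
 [ 0.104  0.09  -0.991]] [ 0.14946904 -0.1717281  -3.14326577]
```

Emit:
{"api": "servo_tool", "payload": {"steps": [[[0,0,-22],0,1],[[0,0,-22],0,1],[[0,0,-22],0,1],[[0,0,-22],0,1],[[0,0,-22],0,1],[[0,0,-22],0,1],[[0,0,-22],0,1],[[0,0,-22],0,1]]}}

```text
clock: 27.12
position: [379.2, 211.3, 796.6]
orientation: [0.79, 0.598, 0.139, 0.012]
ft_force: [1.1, 0.1, -3.8]
width: 9.8
gripper_force: 108.2
```

```bash
python3 - <<'E'
from h import *
print(np.round(plan(410,230,640),1));print(np.round(R.from_quat(get_state()["orientation"]).as_matrix(),3),get_state()["ft_force"])
E
```

```text
t 27.12 pos [379.2 211.3 796.6] yaw_y -16.9 q [ 0.14 -0.09 -0.62  0.97 -0.08  1.97 -0.8 ] width 9.8 grip 108.2 -> tool shift [ -6.8  -5.2 160.5]
[ -6.8  -5.2 160.5]
[[ 0.247  0.94   0.233]
 [ 0.947 -0.285  0.148]
 [ 0.205  0.184 -0.961]] [ 1.13676782  0.1331418  -3.79644502]
```

Emit:
{"api": "servo_tool", "payload": {"steps": [[[6,6,-22],0,1],[[6,6,-22],0,1],[[6,6,-22],0,1],[[6,6,-22],0,1],[[6,6,-22],0,1],[[6,6,-22],0,1],[[6,6,-22],0,1],[[6,6,-22],0,1]]}}

```text
clock: 28.12
position: [392.1, 216.2, 871.5]
orientation: [0.779, 0.589, 0.213, 0.02]
ft_force: [-0.2, 0.9, -3.1]
width: 10.2
gripper_force: 108.2
```

```bash
python3 - <<'E'
from h import *
print(np.round(plan(410,230,640),1));print(np.round(R.from_quat(get_state()["orientation"]).as_matrix(),3),get_state()["ft_force"])
E
```

```text
t 28.12 pos [392.1 216.2 871.5] yaw_y -18.5 q [ 0.43 -0.04 -0.92  0.77 -0.06  1.97 -0.81] width 10.2 grip 108.2 -> tool shift [-54.9 -53.4 219.6]
[-54.9 -53.4 219.6]
[[ 0.215  0.909  0.356]
 [ 0.927 -0.305  0.22 ]
 [ 0.309  0.283 -0.908]] [-0.17749093  0.94219942 -3.07542582]
```

Emit:
{"api": "servo_tool", "payload": {"steps": [[[8,8,-22],0,1],[[8,8,-22],0,1],[[8,8,-22],0,1],[[8,8,-22],0,1],[[8,8,-22],0,1],[[8,8,-22],0,1],[[8,8,-22],0,1]]}}

```text
clock: 29.0
position: [391.0, 211.5, 936.7]
orientation: [0.765, 0.579, 0.28, 0.026]
ft_force: [-0.2, 1.0, -3.4]
width: 10.4
gripper_force: 108.3
```

```bash
python3 - <<'E'
from h import *
print(np.round(plan(410,230,640),1));print(np.round(R.from_quat(get_state()["orientation"]).as_matrix(),3),get_state()["ft_force"])
E
```

```text
t 29.0 pos [391.  211.5 936.7] yaw_y -20.7 q [ 0.31 -0.01 -0.87  0.61 -0.    1.97 -0.84] width 10.4 grip 108.3 -> tool shift [-98.3 -97.8 263.7]
[-98.3 -97.8 263.7]
[[ 0.173  0.871  0.46 ]
 [ 0.901 -0.329  0.284]
 [ 0.399  0.365 -0.841]] [-0.23231585  0.96746451 -3.41312512]
```

Emit:
{"api": "servo_tool", "payload": {"steps": [[[8,8,-22],0,1],[[8,8,-22],0,1],[[0,0,0],0,1],[[0,0,0],0,1]]}}

```text
clock: 29.5
position: [387.0, 208.0, 953.9]
orientation: [0.761, 0.576, 0.298, 0.028]
ft_force: [-0.2, -0.5, -3.8]
width: 9.8
gripper_force: 108.3
```

```bash
cat >> h.py <<'E'
def corner():
    s=get_state();r=R.from_quat(s["orientation"]).as_matrix();p=np.array(s["position"])
    T=np.column_stack([r[:,1],r[:,0],-r[:,2]]);o=p-r[:,2]*18.7
    print("det",round(np.linalg.det(T)),"tilt",np.degrees(np.arccos(T[2,2])),"xy rise",T[2,:2])
    for n,v in dict(pour=(-59,-89,4),mm=(-80,-74,0),m2=(-44,-110,0),c2=(-80,110,0),c3=(80,-110,0),c4=(80,110,0)).items(): print(n,np.round(o+T@(np.array(v)-[84,0,77])))
E
python3 - <<'E'
from h import *
plan(520,240,400);corner();print(np.round(R.from_quat(get_state()["orientation"]).as_matrix(),3))
for n in("top","side"):
    c=read_camera(n);save(c,n+"3.png")
a=cv2.imread("pics/top3.png")[:,100:400];b=cv2.imread("pics/side3.png")[:,150:512]
cv2.imwrite("pics/both3.png",cv2.resize(np.hstack([a,b]),None,fx=1.2,fy=1.2))
E
```

```text
t 29.5 pos [387.  208.  953.9] yaw_y -21.4 q [ 0.24 -0.01 -0.8   0.57 -0.    1.97 -0.84] width 9.8 grip 108.3 -> tool shift [-184.  -110.2  528.7]
det 1 tilt 34.874002340315116 xy rise [0.38579034 0.42200823]
pour [276. 193. 817.]
mm [263. 215. 812.]
m2 [288. 170. 810.]
c2 [292. 379. 889.]
c3 [394. 129. 858.]
c4 [429. 325. 951.]
[[ 0.159  0.859  0.486]
 [ 0.892 -0.336  0.301]
 [ 0.422  0.386 -0.82 ]]
```

View pics/both3.png

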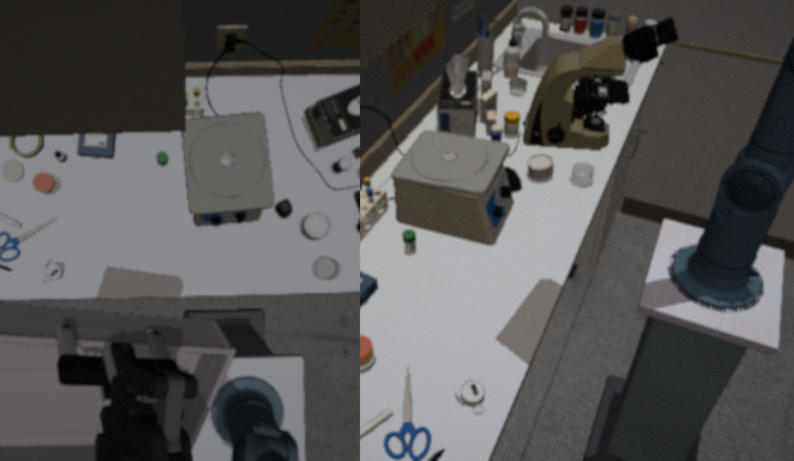

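Emit:
{"api": "servo_tool", "payload": {"steps": [[[-2,-2,7],0,1],[[-4,-5,15],0,1],[[-6,-8,24],0,1],[[-6,-8,24],0,1],[[-6,-8,24],0,1],[[-6,-8,24],0,1],[[-6,-8,24],0,1],[[-6,-8,24],0,1],[[-6,-8,24],0,1],[[-6,-8,24],0,1],[[-6,-8,24],0,1],[[-6,-8,24],0,1]]}}

```text
clock: 31.1
position: [429.3, 257.2, 675.3]
orientation: [0.761, 0.576, 0.297, 0.028]
ft_force: [1.0, -1.1, -3.2]
width: 10.1
gripper_force: 108.3
```

Emit:
{"api": "servo_tool", "payload": {"steps": [[[-6,-8,24],0,1],[[-6,-8,24],0,1],[[-6,-8,24],0,1],[[-6,-8,24],0,1],[[-6,-8,24],0,1],[[-6,-8,24],0,1],[[-6,-8,24],0,1],[[-6,-8,24],0,1]]}}

```text
clock: 32.1
position: [459.6, 293.3, 472.5]
orientation: [0.761, 0.576, 0.297, 0.028]
ft_force: [1.1, -0.6, -3.7]
width: 10.1
gripper_force: 108.3
```

```bash
python3 - <<'E'
from h import *
plan(500,330,250);corner();print(get_state()["ft_force"])
E
```

```text
t 32.1 pos [459.6 293.3 472.5] yaw_y -21.3 q [ 0.22 -0.35 -0.67  1.91 -0.33  0.92 -0.64] width 10.1 grip 108.3 -> tool shift [-54.2 -63.2 213.4]
det 1 tilt 34.741381629589185 xy rise [0.38506636 0.42009442]
pour [349. 278. 335.]
mm [335. 300. 330.]
m2 [360. 255. 329.]
c2 [364. 464. 408.]
c3 [467. 214. 377.]
c4 [502. 410. 469.]
[ 1.05214903 -0.57261514 -3.67173578]
```

Emit:
{"api": "servo_tool", "payload": {"steps": [[[-6,-7,24],0,1],[[-6,-7,24],0,1],[[-6,-7,24],0,1],[[-6,-7,24],0,1],[[-6,-7,24],0,1],[[-6,-7,24],0,1],[[-5,-6,20],0,1],[[-3,-4,12],0,1],[[-1,-2,6],0,1],[[0,0,0],0,1],[[0,0,0],0,1],[[0,0,0],0,1]]}}

```text
clock: 33.6
position: [495.5, 326.6, 287.1]
orientation: [0.761, 0.575, 0.299, 0.028]
ft_force: [-0.2, 1.2, -3.8]
width: 10.5
gripper_force: 108.3
```

```bash
python3 - <<'E'
from h import *
plan(500,330,250);corner()
for n in("top","side"):
    c=read_camera(n);save(c,n+"4.png")
a=cv2.imread("pics/top4.png")[100:300,100:360];b=cv2.imread("pics/side4.png")[150:384,160:400]
cv2.imwrite("pics/both4.png",np.hstack([cv2.resize(a,(390,300)),cv2.resize(b,(400,300))]))
E
```

```text
t 33.6 pos [495.5 326.6 287.1] yaw_y -21.4 q [ 0.34 -0.08 -0.98  2.11 -0.01  0.47 -0.92] width 10.5 grip 108.3 -> tool shift [-11.9 -11.7  33.7]
det 1 tilt 34.98942148393643 xy rise [0.38738663 0.42278605]
pour [385. 312. 150.]
mm [371. 333. 145.]
m2 [397. 289. 143.]
c2 [401. 497. 222.]
c3 [503. 247. 191.]
c4 [538. 444. 284.]
```

View pics/both4.png

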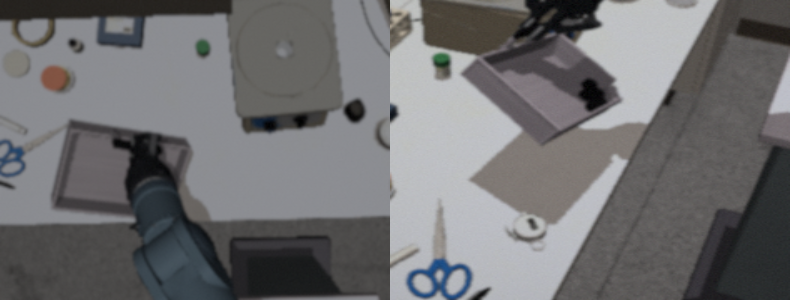

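The side view shows the caps bunched at the pouring corner, around (593,93) in the montage. I'll take one closer look to count them.

```bash
python3 - <<'E'
import cv2
b=cv2.imread("pics/side4.png")[190:245,250:310];cv2.imwrite("pics/z4.png",cv2.convertScaleAbs(cv2.resize(b,None,fx=9,fy=9,interpolation=cv2.INTER_CUBIC),alpha=2))
E
```

```text
(no output)
```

View pics/z4.png

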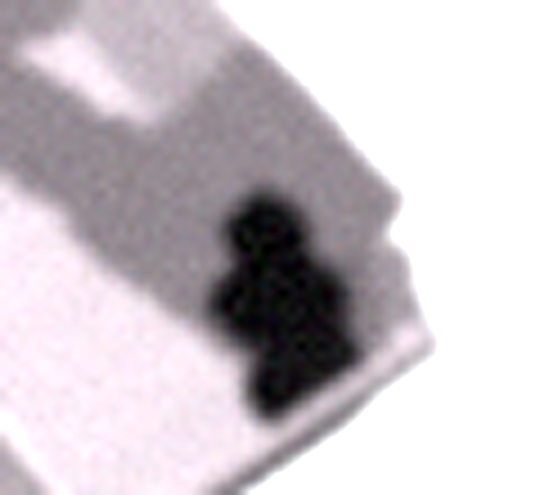

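```bash
python3 - <<'E'
from h import *
c=read_camera("side");W=cloud(c);s=get_state();r=R.from_quat(s["orientation"]).as_matrix()
T=np.column_stack([r[:,1],r[:,0],-r[:,2]]);o=np.array(s["position"])-r[:,2]*18.7
m=np.zeros(W.shape[:2],bool);m[190:245,250:310]=1;m&=c["image"].sum(2)<110
L=(W[m]-o)@T+[84,0,77];L=L[~np.isnan(L[:,0])]
print(len(L),np.percentile(L,[3,50,97],axis=0).round(),np.percentile(np.linalg.norm(L-[-59,-89,4],axis=1),[50,90,97]).round(),abs(s["joint_velocities"]).max())
E
```

```text
242 [[-67. -99.   5.]
 [-45. -69.  16.]
 [-18. -41.  19.]] [34. 45. 50.] 0.010593742755218035
```

All the cap pixels lie within about 50 mm of the pouring corner, and the tray is steady, so I'm handing in.

```bash
python3 -c "
from bench import *
print(job_done())"
```

```text
the job is handed in; nothing more can be done
None
```

I handed the job in with all five caps gathered in the pouring corner and the tray held still, tipped 35° with its corner about 15 cm above the worktop. The hand-in returned no verdict, and at about 10.5 s, while backing away from the tray, a finger pressed on the centrifuge (wrist force reading 97 N, limit 120 N) before I pulled it off.

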